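Press the instrument cassette's lid home under its leaf spring

ROBOT

A 6-joint arm with a two-finger parallel gripper is mounted at the origin on the work surface. World frame = base frame: x ahead of the robot, y to its left, z up, the work surface at z = 0. Lengths are in m, angles in rad, forces in N, time in s.
With the tool pointing down it reaches from about 0.25 to 0.8 m from the base axis. Payload 3.9 kg.
Tool frame: the origin (TCP) lies on the centre line of the jaws, within the pads' length; the fingertips stand 17 mm ahead of it and the grasp point (between the pads) lies 2 mm behind it; z points along the fingers, x is the direction in which the jaws open and shut, and the axes are right-handed (so a half turn about z gives the same grasp; the last joint's range is limited). The gripper opens to 85 mm and grips with 20 to 120 N. Pads are 22 mm wide; open, the fingers measure 114 mm over their backs; the gripper's body (76 mm by 85 mm) begins 54 mm behind the grasp point. The pads swing forward as they close: fully open they stand 13 mm farther back than shut.
Start: joints at [-1.331, 0.26, -0.138, 1.173, 0, 1.571], TCP at [0.125, -0.51, 0.248] pointing down, gripper open.
Joint ranges: [-2.78, 2.78], [-0.83, 1.72], [-1.28, 1.37], [-1.9, 2.12], [-1.57, 1.48], [-3.14, 3.14]. Speed limits (rad/s): [2.57, 2.57, 3.14, 3.14, 3.14, 3.14].

INTERFACE

Orientations are given as a 3x3 rotation matrix whose columns are the frame's x, y, z axes.
In Python, from bench import move_ptp, servo_line, movej, gripper_to, hold, inverse_kinematics, observe, read_camera, calibration, MotionError, close_job gives the robot as it stands. Calls block until the motion is done:
- move_ptp(position, orientation): joint-space move of the TCP to a pose.
- servo_line(position, rate=0.15, rot=None): straight line of the TCP; rot=None keeps the orientation; rate is the mean speed in m/s.
- movej(angles): joint-space move.
- gripper_to(opening, grip_force=None): opening from 0.0 (shut) to 1.0 (fully open); grip_force is the grip in N (None keeps the last); returns when the fingers have stopped.
- hold(seconds).
- inverse_kinematics(position, orientation): joint angles nearest the present ones, or None.
- observe(): the state.
- read_camera(name): name is "side" or "top"; returns (picture, depth): 480x640x3 uint8, red, green, blue; 480x640 float32, m along the optical axis (not along the pixel's ray), 0 where there is no reading.
- calibration(name): a dict with "fx", "fy", "cx", "cy" (pixels), "view" (4x4, takes a point from world to camera coordinates). Camera axes: x right, y down, z forward; pixel columns grow to the right and rows downward; lengths in m; the calibration is good to about 2 mm. A picture is of the moment at which its call begins. calibration takes no time and is no camera call.
A pose or a line that the arm cannot do raises MotionError and nothing moves.
- close_job(): hands the job in, once; it reports no verdict.
The state is a dict: "clock": time; "qpos": joint angles; "joint_velocities": joint speeds; "effort": joint torques, N m; "tcp_pos": TCP position; "ee_rot": TCP orientation; "wrist_force": force on the tool from outside, world axes, zero at the start; "moment": the same for the moment, N m; "gripper_width": opening from 0.0 (shut) to 1.0 (fully open).
Only numpy, scipy, OpenCV 4.12 (cv2) and the standard library are available. Lean on these libraries where they do the work, as an engineer would, in place of code of your own. Each camera call takes 0.05 s, during which the arm holds its last target. There are 200 camera calls.

TASK

Close the instrument cassette: with the fingertips, press the front half of its lid down hard against the silicone bar underneath, and while it is held down push it lengthwise against the thumb ridge so that its front edge passes under the leaf spring catch, until the lid is fully home against the end stop. Then let go, leaving the lid flat and held by the spring. Do not lift the lid, and leave everything else on the bench where it stands.

Things in the scene. Friction and masses are not known exactly. Their poses are not given: they have to be found in the camera images.
- tray: Instrument cassette's open stainless tray, 220 (x) x 106 (y) x 45 high mm, fixed to the bench on a grey-blue mat. Origin: centre of its underside, on the bench. +x: the way the lid slides home. Its long sides (tops z 45, 100 apart inside) guide the lid with 2 mm play a side; ledges inside them (tops z 30) carry the closed lid. The rear wall is only 30 high: the open lid juts out over it.
- lid: Loose flat bright metal plate 212 (x) x 96 (y) x 3 mm, about 300 g, slotted in its rear half. Origin: centre of its underside; front edge at x +106. Starts 55 to 66 mm short of home, rear on the tray's rear wall, front raised 11 mm by the silicone bar (tilted 0.07 rad). Closed: flat on the ledges, underside z 30, top z 33, origin at x -1 in the tray's frame.
- lid_press (a point): Where the fingertips go: on the lid's top, centre line, lid frame x +18, z +3 mm, 14 mm behind the thumb ridge's upright rear face (x +32, to push against towards +x). The ridge crosses the lid, 88 wide, 5 high, sloping down in front to x +52. About 9 to 13 N of downward push here brings the lid flat. Take the sideways push off before drawing the fingers up, or they drag the lid up by the ridge.
- lid_front (a point): Middle of the upper front edge of the lid (lid frame x +106, z +3 mm). In the tray's frame: z about 44 at the start, z 33 when pressed flat; x +105 when fully home. If the lid is not held down within 2 mm of flat, this edge strikes the spring's lip or rides over the spring instead of under it.
- lid_tail (a point): Middle of the upper rear edge of the lid (lid frame x -106, z +3 mm).
- cushion (a joint): Squeeze of the springy silicone bar under the lid, m: 0 free, 0.010 when the lid is flat on the ledges. The bar, 9 x 80 mm, lies across the tray at tray x +34; it stands 10 mm above the ledges and pushes up with 2 N, rising to 6 N when squeezed 10 mm.
- leaf_mouth (a point): Free upturned edge of the leaf spring catch at rest, tray frame x +52, z 36 mm. The leaf is a dark spring steel strip 40 wide, fixed on top of the front wall (highest point z 44) and reaching back over the lid. Its knuckle (x +70) hangs 2.5 mm below the closed lid's top, so the lid bends it up and is held down with about 8 N. Pushing the pressed lid under it takes 10 to 25 N.
- stop (a point): Point on the end stop, the inner face of the tray's front wall (tray frame x +105, z 33 mm), which the lid's upper front edge meets when home.
- leaf (a joint): Bending of the leaf spring catch, rad: 0 at rest, about 0.06 when the closed lid lies under it.
- bowl: Bystander: steel bowl, 84 across, 38 high mm. Origin: centre of its underside.
- paste_jar: Bystander: amber jar with a white cap, 48 across, 42 high mm. Origin: centre of its underside.
- bur_block: Bystander: blue bur block 60 x 38 mm, 35 high with its burs. Origin: centre of its underside.
- jaw_cast: Bystander: plaster cast of a lower jaw, 54 x 62 mm, 33 high. Origin: centre of its underside.
- wash_bottle: Bystander: white squeeze bottle with a nozzle, 50 across, 169 high mm. Origin: centre of its underside.
- syringe: Bystander: plastic syringe lying down, 150 long, 18 high mm. Origin: under its barrel.
- file_box: Bystander: small steel box with six compartments, 85 x 45 x 25 mm. Origin: centre of its underside.
- mouth_mirror: Bystander: mouth mirror lying down, 157 long, 7 high mm. Origin: under its handle.
Mind the look-alikes: they are no part of the job. There is more than one size of the lid; the one meant has the size given above.

How it is judged:
By the outcome, as a careful person would: the job done as asked, in the order asked, and still so for the second after the job is handed in, with the robot touching nothing.
It also fails if it takes over 40 s, if anything falls off the work surface, if the arm or the gripper's body presses on something with over 40 N, if the wrist force passes 120 N, or if a joint passes its speed limit or range.

## Working session

There is one attempt and no reset: what is moved stays moved. The work goes in short steps, each a Python script; the robot and the scene stay as the last script left them, time stands still between calls to the robot, and variables do not carry over. Pictures are saved under pics/ and viewed, about 8 in all and at most 12, crops included, and the job is handed in when it is done.

```bash
mkdir -p pics; ls
cat > h.py <<'E'
import numpy as np, cv2
from bench import *
def snap(cam,fn=None):
    im,d=read_camera(cam)
    if fn: cv2.imwrite('pics/'+fn,im[:,:,::-1])
    np.savez('pics/'+cam+'.npz',im=im,d=d); return im,d
def cloud(cam,d):
    c=calibration(cam); v,u=np.mgrid[:480,:640]
    P=np.stack([(u-c['cx'])/c['fx']*d,(v-c['cy'])/c['fy']*d,d,np.ones_like(d)],-1)
    W=P@np.linalg.inv(np.array(c['view'])).T
    W=W[...,:3]; W[d==0]=np.nan; return W
E
python3 - <<'E'
from h import *
for c in('top','side'):
    im,d=snap(c,c+'0.png'); k=calibration(c); print(c,k['fx'],np.linalg.inv(k['view']).round(3).tolist())
print(observe())
E
```

```text
pics
top 446.6522438036154 [[-0.012, -0.988, 0.153, 0.334], [-1.0, 0.014, 0.015, 0.027], [-0.017, -0.153, -0.988, 1.079], [0.0, 0.0, 0.0, 1.0]]
side 604.4095158984172 [[-0.946, -0.209, 0.249, 0.128], [-0.325, 0.6, -0.731, 1.105], [0.003, -0.772, -0.635, 1.006], [0.0, 0.0, 0.0, 1.0]]
{'clock': 0.1, 'qpos': array([-1.33101216e+00,  2.60613369e-01, -1.39194848e-01,  1.17269938e+00,
        2.16774677e-05,  1.57078445e+00]), 'joint_velocities': array([-0.00040634, -0.00087955,  0.00221687,  0.00164664, -0.00112968,
       -0.00020067]), 'effort': array([-7.49191313e-04, -4.06508446e+01,  2.54527885e+01,  1.01516119e-02,
       -3.53761573e-05,  8.49460832e-06]), 'tcp_pos': array([ 0.12455757, -0.50943533,  0.24756781]), 'ee_rot': array([[ 2.37504158e-01, -9.71386445e-01, -3.85357569e-04],
       [-9.71385015e-01, -2.37504470e-01,  1.66745849e-03],
       [-1.71127072e-03, -2.16977582e-05, -9.99998536e-01]]), 'wrist_force': array([0.04351835, 0.43284361, 0.94510495]), 'moment': array([ 0.00122692, -0.02805871,  0.02092328]), 'gripper_width': 1.0037201189835332}
```

View pics/top0.png

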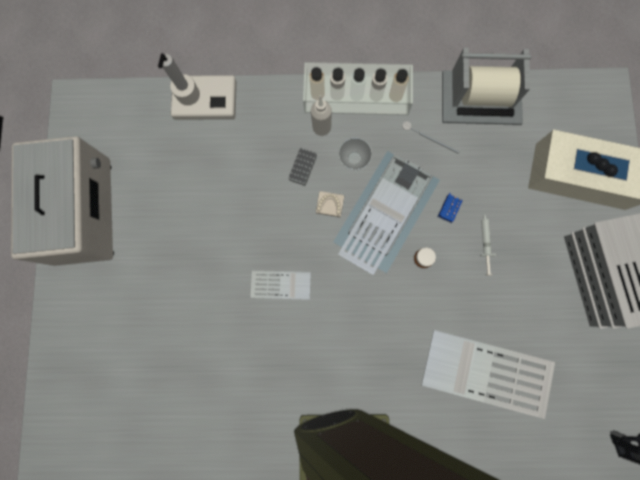

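View pics/side0.png

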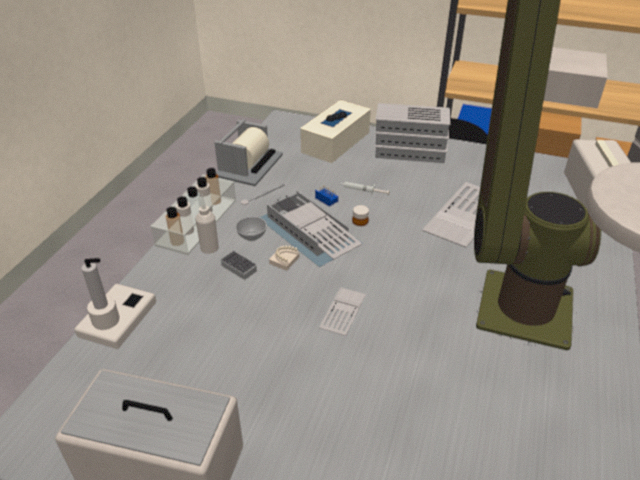

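Lid candidates (top view): the small plate at (280,285), the large plate at (490,375), and the plate in the tray on the blue mat at (385,225). The one in the tray fits, as it lies tilted in the guides with the leaf at (410,173). I'll confirm this in a crop and by measuring it.

Run:
```python
from h import *
z=np.load('pics/top.npz'); s=np.load('pics/side.npz')
a=cv2.resize(z['im'][140:285,325:450],None,fx=4,fy=4,interpolation=cv2.INTER_CUBIC)
cv2.imwrite('pics/crop1.png',a[:,:,::-1])
for cam,f,(v0,v1,u0,u1) in(('top',z,(140,285,325,450)),('side',s,(185,270,255,365))):
    W=cloud(cam,f['d'])[v0:v1,u0:u1].reshape(-1,3)
    tb=cloud(cam,f['d']).reshape(-1,3); tb=tb[abs(tb[:,2])<.01]; print(cam,'bench z',np.median(tb[:,2]))
    m=(W[:,2]>.024)&(W[:,2]<.06); Q=W[m]
    # keep largest component roughly: lid area
    c=np.median(Q,0)
    Q=Q[np.linalg.norm(Q[:,:2]-c[:2],axis=1)<.16]
    print(len(Q),c,cv2.minAreaRect(Q[:,:2].astype(np.float32)*1000))
    np.save('pics/q_'+cam,Q)
```

```text
top bench z 0.0004271572107272803
4551 [ 0.56675289 -0.10693094  0.03757539] ((562.185546875, -107.1015625), (297.06256103515625, 286.6639099121094), 63.70867919921875)
side bench z 0.0015839582899657145
3166 [ 0.57247221 -0.10074617  0.03765396] ((569.836181640625, -102.36761474609375), (303.7362060546875, 287.1070861816406), 59.142555236816406)
```

View pics/crop1.png

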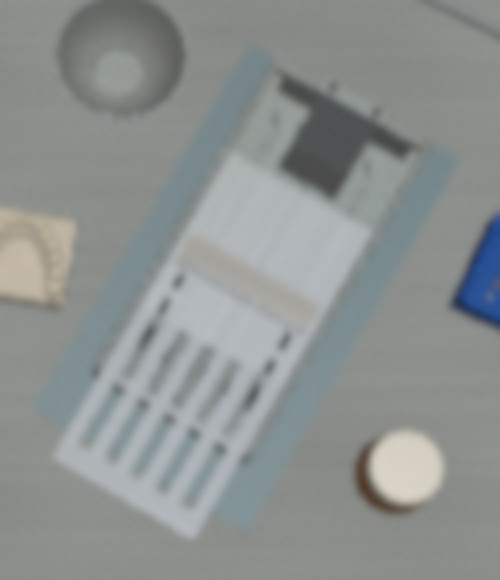

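The crop confirms the lid. Its front corners are at crop (236,152) and (370,227), its rear corners at (54,458) and (195,540), and the beige ridge runs from (190,245) to (312,318). The dark leaf's free edge is near (310,185). The next step is to fit the pose.

Run:
```python
from h import *
z=np.load('pics/top.npz'); k=calibration('top'); Ti=np.linalg.inv(k['view'])
def ray(u,v,h):
    d=Ti[:3,:3]@np.array([(u-k['cx'])/k['fx'],(v-k['cy'])/k['fy'],1]); o=Ti[:3,3]
    return o+d*(h-o[2])/d[2]
pt=lambda x,y,h: ray(325+(x-1.5)/4,140+(y-1.5)/4,h)
fl,fr,rl,rr=pt(236,152,.044),pt(370,227,.044),pt(54,458,.030),pt(195,540,.030)
F=(fl+fr)/2;R=(rl+rr)/2
print('lid len',np.linalg.norm(F-R),'w',np.linalg.norm(fl-fr),np.linalg.norm(rl-rr),'F',F,'R',R,'yaw',np.arctan2(*(F-R)[1::-1]))
wl,wr=pt(278,75,.043),pt(418,150,.043); print('frontwall',wl,wr,(wl+wr)/2)
m=[pt(*p,0.001) for p in((252,44),(458,155),(240,530),(38,408))]
mc=np.mean(m,0);print('mat centre',mc,'yaw',np.arctan2(*((m[0]+m[1]-m[2]-m[3])[1::-1])))
# mask based fits from both cameras' clouds along yaw
yaw=np.arctan2(*(F-R)[1::-1]); e=np.array([np.cos(yaw),np.sin(yaw)]); n=np.array([-e[1],e[0]])
for cam in('top','side'):
    Q=np.load(f'pics/q_{cam}.npy'); d=Q[:,:2]-F[:2]; s=d@e; t=d@n
    print(cam)
    g=(abs(t)<.015)
    for a in np.arange(-.24,.08,.01):
        i=g&(s>=a)&(s<a+.01); j=(s>=a)&(s<a+.01)&(abs(t)<.07)
        if i.sum()>2: print(f'{a*1000:.0f}: n{i.sum()} z{np.median(Q[i,2])*1000:.1f} t {t[j].min()*1000:.0f} {t[j].max()*1000:.0f}',end=' | ')
    print()
```

```text
lid len 0.21328932415397556 w 0.09117721716624418 0.09572036978570796 F [ 0.6250204  -0.14417914  0.044     ] R [ 0.4426643  -0.03444041  0.03      ] yaw -0.5417292219161894
frontwall [ 0.69663989 -0.13219333  0.043     ] [ 0.64844314 -0.21400978  0.043     ] [ 0.67254152 -0.17310155  0.043     ]
mat centre [ 0.57935287 -0.1154522   0.001     ] yaw -0.5471138885832958
top
-220: n19 z29.4 t -46 48 | -210: n56 z29.6 t -47 49 | -200: n33 z30.1 t -47 49 | -190: n34 z30.8 t -47 48 | -180: n33 z31.9 t -47 49 | -170: n32 z32.2 t -47 48 | -160: n38 z33.5 t -52 53 | -150: n36 z34.3 t -52 54 | -140: n33 z34.5 t -52 54 | -130: n31 z35.3 t -52 54 | -120: n37 z36.5 t -53 54 | -110: n52 z37.2 t -53 54 | -100: n51 z38.1 t -53 53 | -90: n56 z37.8 t -53 54 | -80: n56 z41.6 t -53 54 | -70: n47 z42.1 t -53 53 | -60: n50 z40.6 t -53 53 | -50: n56 z41.7 t -53 53 | -40: n51 z42.0 t -53 54 | -30: n52 z42.7 t -53 53 | -20: n54 z43.3 t -53 53 | -10: n40 z43.0 t -53 53 | 0: n19 z35.9 t -53 53 | 10: n46 z34.7 t -53 53 | 20: n49 z32.5 t -53 53 | 30: n54 z34.6 t -53 53 | 40: n53 z36.3 t -53 53 | 50: n61 z39.1 t -54 53 | 60: n38 z41.8 t -53 53 | 
side
-220: n3 z33.2 t -31 38 | -210: n31 z30.0 t -47 51 | -200: n29 z31.1 t -45 53 | -190: n22 z33.0 t -49 51 | -180: n21 z32.3 t -45 49 | -170: n23 z33.6 t -47 52 | -160: n28 z34.6 t -51 58 | -150: n20 z33.4 t -53 59 | -140: n22 z35.6 t -53 58 | -130: n21 z36.9 t -53 60 | -120: n17 z36.9 t -52 59 | -110: n29 z36.9 t -51 58 | -100: n27 z38.6 t -52 57 | -90: n27 z39.1 t -50 58 | -80: n41 z42.8 t -52 57 | -70: n19 z44.7 t -51 57 | -60: n23 z42.6 t -53 57 | -50: n24 z41.7 t -53 57 | -40: n26 z42.6 t -51 59 | -30: n28 z43.4 t -49 56 | -20: n25 z45.1 t -51 58 | -10: n32 z45.3 t -51 57 | 0: n4 z43.6 t -50 59 | 10: n13 z37.5 t -51 58 | 20: n21 z35.0 t -53 57 | 30: n29 z35.1 t -52 58 | 40: n25 z38.1 t -53 57 | 50: n33 z40.2 t -53 55 | 60: n33 z42.4 t -54 58 | 70: n7 z42.5 t -50 27 |
```

```bash
cat >> h.py <<'E'
F=np.array([.6250,-.1442]); yaw=-.544
e=np.array([np.cos(yaw),np.sin(yaw)]); n=np.array([-e[1],e[0]])
R=np.array([[n[0],e[0],0],[n[1],e[1],0],[0,0,-1.]])   # tool y along the push, z down
R2=R@np.diag([-1,-1,1])
def P(s,z): return np.r_[F+e*s,z]
def st(tag=''):
    o=observe(); f=o['wrist_force']; d=o['tcp_pos'][:2]-F
    r=dict(s=d@e*1000,t=d@n*1000,z=o['tcp_pos'][2]*1000,fe=f[:2]@e,fn=f[:2]@n,fz=f[2],clk=o['clock'])
    print(tag,{k:round(float(v),1) for k,v in r.items()}); return r
E
python3 - <<'E'
from h import *
print(np.linalg.det(R))
for r in(R,R2): print([None if (q:=inverse_kinematics(P(s,z),r)) is None else q.round(2) for s,z in((-.09,.12),(-.09,.05),(-.02,.05))])
r=R if inverse_kinematics(P(-.09,.05),R) is not None else R2
q=[(abs(inverse_kinematics(P(-.09,.12),x)-observe()['qpos'])).max() if inverse_kinematics(P(-.09,.12),x) is not None else 99 for x in(R,R2)]
r=(R,R2)[int(np.argmin(q))]
gripper_to(0.0)
move_ptp(P(-.09,.14),r); st()
servo_line(P(-.09,.070),.1); hold(.3); st()
snap('side','side1.png')
a=cv2.imread('pics/side1.png')[170:270,240:380]; cv2.imwrite('pics/side1c.png',cv2.resize(a,None,fx=5,fy=5,interpolation=cv2.INTER_CUBIC))
E
```

```text
1.0
[array([-0.18,  0.4 , -0.29,  0.89,  0.  ,  0.37]), array([-0.18,  0.47, -0.38,  0.72,  0.  ,  0.37]), array([-0.22,  0.56, -0.2 ,  0.8 ,  0.  ,  0.33])]
[array([-0.18,  0.4 , -0.29,  0.89,  0.  , -2.77]), array([-0.18,  0.47, -0.38,  0.72,  0.  , -2.77]), array([-0.22,  0.56, -0.2 ,  0.8 ,  0.  , -2.81])]
 {'s': -89.6, 't': -0.8, 'z': 140.2, 'fe': 0.5, 'fn': -0.3, 'fz': 0.4, 'clk': 3.0}
 {'s': -89.6, 't': 0.2, 'z': 70.5, 'fe': -0.1, 'fn': -0.4, 'fz': 0.8, 'clk': 4.2}
```

View pics/side1c.png

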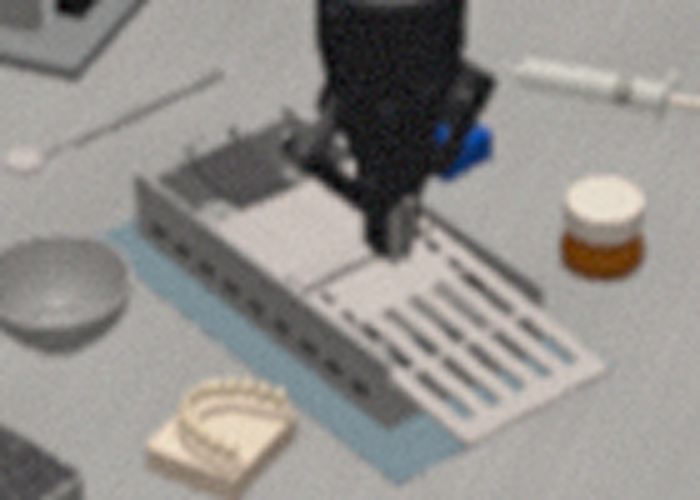

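The fingertips at crop (395,245) are just above the lid, on its centre line and behind the ridge line that runs from (305,290) to (375,257). Now I'll press down in steps.

Run:
```python
from h import *
z=.062
servo_line(P(-.09,z),.05); st()
while z>.030:
    z-=.002; servo_line(P(-.09,z),.03); r=st(f'{z*1000:.0f}')
    if r['fz']>20: break
hold(.2); st('end')
```

```text
{'s': -90.6, 't': -0.2, 'z': 61.3, 'fe': -1.1, 'fn': -0.2, 'fz': -0.7, 'clk': 4.5}
60 {'s': -90.1, 't': -0.0, 'z': 59.9, 'fe': 0.7, 'fn': 0.3, 'fz': -0.6, 'clk': 4.8}
58 {'s': -90.1, 't': -0.0, 'z': 57.9, 'fe': -0.7, 'fn': -0.4, 'fz': -0.0, 'clk': 5.0}
56 {'s': -90.1, 't': -0.0, 'z': 55.8, 'fe': 0.1, 'fn': -0.5, 'fz': 0.2, 'clk': 5.3}
54 {'s': -89.7, 't': 0.1, 'z': 54.2, 'fe': 0.1, 'fn': -0.2, 'fz': 1.6, 'clk': 5.5}
52 {'s': -89.6, 't': 0.1, 'z': 52.4, 'fe': -0.9, 'fn': -0.1, 'fz': 4.3, 'clk': 5.8}
50 {'s': -89.6, 't': 0.1, 'z': 50.8, 'fe': -0.8, 'fn': -0.2, 'fz': 8.1, 'clk': 6.0}
48 {'s': -89.5, 't': 0.1, 'z': 50.0, 'fe': -2.3, 'fn': -0.9, 'fz': 15.9, 'clk': 6.3}
46 {'s': -89.5, 't': 0.1, 'z': 49.9, 'fe': -7.2, 'fn': -2.8, 'fz': 30.3, 'clk': 6.5}
end {'s': -89.5, 't': 0.1, 'z': 49.9, 'fe': -7.5, 'fn': -3.6, 'fz': 31.0, 'clk': 6.7}
```

The lid is flat: the tips stopped hard at z 33 mm. Now I'll slide it forward, holding about 22 N down.

Run:
```python
from h import *
z=.047; s=-.090
for i in range(40):
    s+=.003 ; servo_line(P(s,z),.03); r=st(f'{s*1000:.0f} {z*1000:.1f}')
    z+=np.clip((r['fz']-24)/7000,-.0007,.0007)
    if r['fe']<-45 or r['z']<48.5 or r['z']>51.6 or abs(r['fn'])>15 or r['clk']>24: break
st('end')
```

```text
-87 47.0 {'s': -88.2, 't': 0.2, 'z': 49.9, 'fe': -7.8, 'fn': -1.4, 'fz': 26.9, 'clk': 7.0}
-84 47.4 {'s': -85.8, 't': 0.3, 'z': 50.0, 'fe': -9.1, 'fn': -0.6, 'fz': 24.1, 'clk': 7.2}
-81 47.4 {'s': -83.1, 't': 0.4, 'z': 50.0, 'fe': -9.0, 'fn': -0.2, 'fz': 25.6, 'clk': 7.5}
-78 47.7 {'s': -80.0, 't': 0.4, 'z': 49.9, 'fe': -8.5, 'fn': -0.1, 'fz': 22.7, 'clk': 7.7}
-75 47.5 {'s': -77.2, 't': 0.5, 'z': 49.9, 'fe': -9.2, 'fn': -0.6, 'fz': 23.7, 'clk': 8.0}
-72 47.4 {'s': -74.1, 't': 0.5, 'z': 50.0, 'fe': -9.2, 'fn': -0.4, 'fz': 23.6, 'clk': 8.2}
-69 47.4 {'s': -71.6, 't': 0.5, 'z': 49.9, 'fe': -10.1, 'fn': -0.7, 'fz': 24.8, 'clk': 8.5}
-66 47.5 {'s': -70.4, 't': 0.5, 'z': 49.9, 'fe': -13.8, 'fn': 1.5, 'fz': 27.5, 'clk': 8.7}
-63 48.0 {'s': -68.2, 't': 0.4, 'z': 49.9, 'fe': -14.5, 'fn': -0.4, 'fz': 25.2, 'clk': 9.0}
-60 48.2 {'s': -66.3, 't': 0.3, 'z': 50.0, 'fe': -16.8, 'fn': 0.6, 'fz': 27.9, 'clk': 9.2}
-57 48.7 {'s': -62.3, 't': 0.1, 'z': 50.0, 'fe': -14.1, 'fn': 0.4, 'fz': 22.2, 'clk': 9.5}
-54 48.4 {'s': -61.5, 't': 0.1, 'z': 49.9, 'fe': -17.8, 'fn': 1.0, 'fz': 27.6, 'clk': 9.7}
-51 49
[... 1237 characters left out ...]
.1, 'z': 50.0, 'fe': -22.5, 'fn': 0.6, 'fz': 28.8, 'clk': 13.2}
-9 49.5 {'s': -22.2, 't': -0.1, 'z': 50.0, 'fe': -27.5, 'fn': 1.1, 'fz': 29.7, 'clk': 13.5}
-6 50.2 {'s': -22.1, 't': -0.2, 'z': 50.0, 'fe': -31.9, 'fn': 2.4, 'fz': 30.6, 'clk': 13.7}
-3 50.9 {'s': -21.8, 't': -0.2, 'z': 50.0, 'fe': -36.4, 'fn': 2.6, 'fz': 31.6, 'clk': 14.0}
0 51.6 {'s': -21.6, 't': -0.2, 'z': 50.0, 'fe': -39.7, 'fn': 3.1, 'fz': 34.1, 'clk': 14.2}
3 52.3 {'s': -21.5, 't': -0.2, 'z': 50.0, 'fe': -44.0, 'fn': 3.5, 'fz': 34.8, 'clk': 14.5}
6 53.0 {'s': -21.2, 't': -0.3, 'z': 50.1, 'fe': -49.0, 'fn': 4.8, 'fz': 34.9, 'clk': 14.7}
end {'s': -21.2, 't': -0.3, 'z': 50.1, 'fe': -49.0, 'fn': 4.8, 'fz': 34.9, 'clk': 14.7}
```

It hit a hard stop at s≈-22 mm, with the lid still flat. I'll take the sideways push off before lifting, then check with the cameras.

Run:
```python
from h import *
s,z=.006,.053
for i in range(14):
    s-=.003; z=max(z-.0007,.0485)
    servo_line(P(s,z),.04); r=st(f'{s*1000:.0f} {z*1000:.1f}')
    if r['fe']>-5: break
im,d=snap('side','side2.png')
a=cv2.imread('pics/side2.png')[170:270,240:380]; cv2.imwrite('pics/side2c.png',cv2.resize(a,None,fx=5,fy=5,interpolation=cv2.INTER_CUBIC))
```

```text
3 52.3 {'s': -21.4, 't': -0.3, 'z': 50.1, 'fe': -44.5, 'fn': 3.9, 'fz': 32.7, 'clk': 15.0}
0 51.6 {'s': -21.5, 't': -0.2, 'z': 50.0, 'fe': -39.8, 'fn': 3.1, 'fz': 31.9, 'clk': 15.2}
-3 50.9 {'s': -21.6, 't': -0.2, 'z': 50.0, 'fe': -35.5, 'fn': 2.0, 'fz': 31.6, 'clk': 15.5}
-6 50.2 {'s': -21.8, 't': -0.2, 'z': 50.0, 'fe': -31.5, 'fn': 1.8, 'fz': 30.9, 'clk': 15.7}
-9 49.5 {'s': -21.9, 't': -0.1, 'z': 50.0, 'fe': -26.6, 'fn': -0.0, 'fz': 29.4, 'clk': 16.0}
-12 48.8 {'s': -22.0, 't': -0.1, 'z': 50.0, 'fe': -22.1, 'fn': -0.2, 'fz': 27.2, 'clk': 16.2}
-15 48.5 {'s': -22.2, 't': -0.1, 'z': 50.0, 'fe': -17.1, 'fn': -0.1, 'fz': 24.0, 'clk': 16.5}
-18 48.5 {'s': -22.4, 't': -0.1, 'z': 50.0, 'fe': -11.8, 'fn': -1.3, 'fz': 18.7, 'clk': 16.7}
-21 48.5 {'s': -22.7, 't': -0.0, 'z': 50.0, 'fe': -6.4, 'fn': -0.7, 'fz': 14.3, 'clk': 17.0}
-24 48.5 {'s': -23.2, 't': 0.1, 'z': 50.0, 'fe': -1.0, 'fn': -1.5, 'fz': 11.2, 'clk': 17.2}
```

View pics/side2c.png

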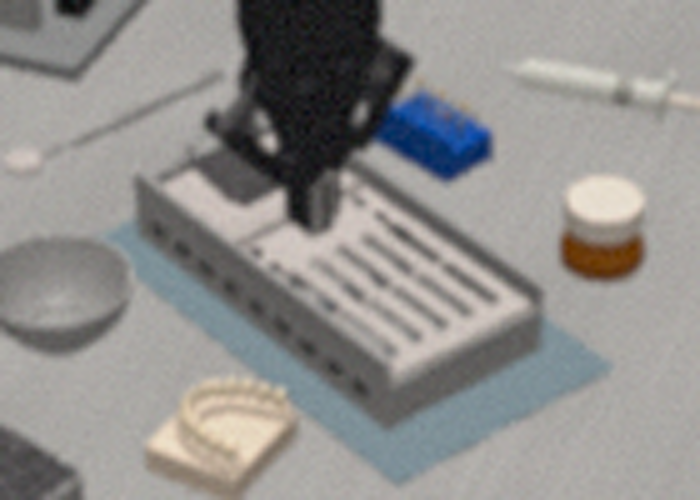

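The lid lies flat inside the walls, with its front under the dark leaf at crop (245,180) and its rear edge at the rear wall. The push is off (fe ≈ -1), so I'll lift and retreat to check.

Run:
```python
from h import *
for s,z in((-.0242,.0495),(-.0245,.0505),(-.025,.052),(-.0255,.055)):
    servo_line(P(s,z),.02); st(f'{z*1000}')
servo_line(P(-.0255,.15),.12)
movej([-1.331,.26,-.138,1.173,0,1.571]); st()
im,d=snap('top','top2.png')
a=cv2.imread('pics/top2.png')[140:285,325:450]; cv2.imwrite('pics/top2c.png',cv2.resize(a,None,fx=4,fy=4,interpolation=cv2.INTER_CUBIC))
Wt=cloud('top',d); ims,ds=snap('side'); Ws=cloud('side',ds)
for W in(Wt,Ws):
    Q=W.reshape(-1,3); dd=Q[:,:2]-F; s=dd@e; t=dd@n; g=(abs(t)<.044)&(Q[:,2]>.02)&(Q[:,2]<.06)
    for a in np.arange(-.17,.08,.01):
        i=g&(s>=a)&(s<a+.01)
        w=i&(abs(t)>.024)
        if i.sum()>5: print(f'{a*1000:.0f}: z{np.median(Q[i&(abs(t)<.015),2])*1000:.1f} edge {np.median(Q[w,2])*1000:.1f}',end=' | ')
    print()
```

```text
49.5 {'s': -23.9, 't': 0.1, 'z': 50.1, 'fe': -0.9, 'fn': -0.9, 'fz': 7.2, 'clk': 17.5}
50.5 {'s': -24.9, 't': -0.1, 'z': 50.1, 'fe': -0.0, 'fn': -0.2, 'fz': 1.8, 'clk': 17.8}
52.0 {'s': -25.2, 't': -0.1, 'z': 51.7, 'fe': -0.2, 'fn': -0.1, 'fz': -0.2, 'clk': 18.0}
55.0 {'s': -25.3, 't': 0.0, 'z': 55.2, 'fe': 1.4, 'fn': -1.0, 'fz': 0.6, 'clk': 18.3}
 {'s': -238.3, 't': -571.3, 'z': 248.1, 'fe': 0.9, 'fn': 0.1, 'fz': 0.6, 'clk': 21.5}
-160: z30.6 edge 31.2 | -150: z32.8 edge 33.4 | -140: z31.9 edge 33.3 | -130: z32.0 edge 31.7 | -120: z32.7 edge 32.6 | -110: z32.9 edge 33.2 | -100: z32.7 edge 32.6 | -90: z32.6 edge 32.3 | -80: z32.5 edge 33.3 | -70: z32.5 edge 32.9 | -60: z32.8 edge 32.7 | -50: z32.5 edge 33.0 | -40: z32.7 edge 33.2 | -30: z33.0 edge 32.6 | -20: z34.9 edge 35.4 | -10: z36.6 edge 36.5 | 0: z34.6 edge 33.5 | 10: z37.1 edge 32.4 | 20: z35.3 edge 32.7 | 30: z36.4 edge 33.4 | 40: z37.8 edge 32.4 | 50: z39.3 edge 33.2 | 60: z41.8 edge 38.8 | 
-160: z29.3 edge 28.1 | -150: z32.5 edge 33.3 | -140: z34.5 edge 34.9 | -130: z35.6 edge 34.5 | -120: z33.8 edge 34.3 | -110: z34.5 edge 33.4 | -100: z34.3 edge 35.4 | -90: z33.6 edge 36.4 | -80: z33.9 edge 35.3 | -70: z35.0 edge 34.3 | -60: z34.8 edge 35.0 | -50: z35.0 edge 33.6 | -40: z34.8 edge 35.1 | -30: z34.6 edge 33.8 | -20: z35.0 edge 35.2 | -10: z38.5 edge 38.0 | 0: z37.7 edge 36.8 | 10: z38.1 edge 35.0 | 20: z38.7 edge 34.8 | 30: z37.9 edge 34.6 | 40: z37.9 edge 34.8 | 50: z40.3 edge 35.7 | 60: z42.9 edge 38.3 | 70: z42.6 edge 37.8 |
```

View pics/top2c.png

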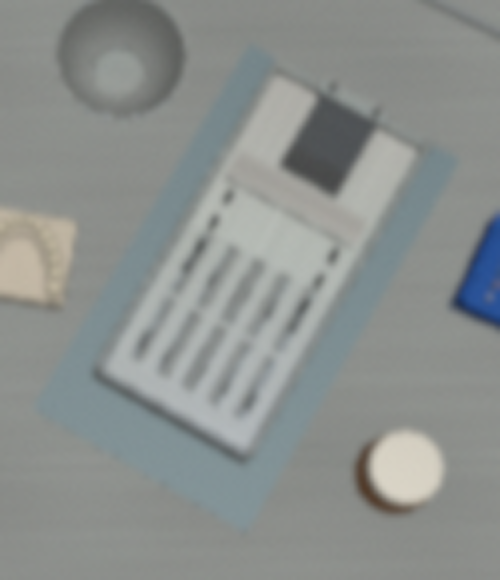

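The top crop shows the lid flat and under the leaf. Its front edge is at the front wall, crop (275,75) to (418,150), the rear edge lies just inside the rear wall, and the neighbours haven't moved. I'll hand it in.

```bash
python3 -c "
from bench import close_job; print(close_job())"
```

```text
the job is handed in; nothing more can be done
None
```

The cassette is closed and the job is handed in at about 21.5 s, with the arm back at its start pose and touching nothing. No verdict is reported.

**What I did:** With the gripper shut I pressed behind the thumb ridge until the lid sat flat, with the fingertips at z ≈ 33 mm. Holding about 20 to 35 N down, I slid the lid about 60 mm under the leaf to a hard stop, where the push rose to 49 N with almost no movement. I took the sideways push down to about 1 N before lifting, and the fingers did not pull the lid up.

**Last checks:**
- **Flat:** the top camera reads the lid top at z 32–33.5 mm along its length. The side camera reads about 1–2 mm higher, and it also read the bare bench about 1 mm high.
- **Home and held:** the front edge is at the front wall, the rear edge is inside the rear wall, and the leaf lies on top of the lid.
- **Bystanders:** those in the last crop (bowl, jar, bur block) are where they stood. I did not compare the others one by one.
- **Disagreement:** the fingers stopped about 4 mm further on than I had estimated for home. I put this down to the fingertips being narrower than I assumed, or to error in my pose fit, because the stop and the final picture both show the lid home.

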